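# Air the tea glass, shut in the sugar bowl

## Task

The small clear case on the table has two bays side by side, each with its own vertical sliding sash standing about half open. Raise the sash of the bay that holds the washed tea glass all the way up so it can dry, and lower the sash of the other bay, with the sugar bowl in it, all the way down; let go of both.

Things in the scene. Friction and masses are not known exactly. Their poses are not given: they have to be found in the camera images.
- case: Fixed clear case, wood frame, 190 mm deep (x), 464 wide (y), 150 tall; origin: centre of underside, z up. Its -x side, towards the robot, is the front. A wall at y 0 parts left bay (+y) and right bay (-y), each with a front sash sliding vertically 100 mm; only sashes and grips rise above the top. One bay holds the tea glass, the other a white lidded sugar bowl (94 mm wide and tall); which varies.
- left_grip (a point): Centre of the left (+y) sash's grip: an upright wooden block 22 mm thick (case x), 60 mm wide (case y), 50 mm tall on the sash's top rail. Point 20 mm below the block's top; in the case frame x -77, y +111 mm, z 180 mm fully down, 280 mm fully up. Axes as the case's. Lifting takes 5 to 8 N, pushing down 1 to 3 N; friction holds the sash where it is left.
- right_grip (a point): Centre of the right (-y) sash's grip: an upright wooden block 22 mm thick (case x), 60 mm wide (case y), 50 mm tall on the sash's top rail. Point 20 mm below the block's top; in the case frame x -77, y -111 mm, z 180 mm fully down, 280 mm fully up. Axes as the case's. Lifting takes 5 to 8 N, pushing down 1 to 3 N; friction holds the sash where it is left.
- tea_glass: The washed tea glass inside the case: a clear glass in a steel holder with a side handle, 72 mm across, 98 mm tall, origin at the centre of its underside, z up. It stands in the left bay if its y in the case frame is positive, else in the right. Similar glasses on the table outside the case do not matter.

How it is judged:
By the outcome, as a careful person would: the job done as asked, in the order asked, and still so for the second after the job is handed in, with the robot touching nothing.
It also fails if it takes over 42 s, if anything falls off the work surface, if the arm or the gripper's body presses on something with over 40 N, if the wrist force passes 120 N, or if a joint passes its speed limit or range.

## Robot

A 6-joint arm with a two-finger parallel gripper is mounted at the origin on the work surface. World frame = base frame: x ahead of the robot, y to its left, z up, the work surface at z = 0. Lengths are in mm, angles in rad, forces in N, time in s.
With the tool pointing down it reaches from about 275 to 850 mm from the base axis. Payload 5.2 kg.
Tool frame: the origin (TCP) lies at the very end of the fingers, on their centre line; the grasp point (between the pads) lies 19 mm behind it; z points along the fingers, y is the line along which they close (so a half turn about z gives the same grasp; the last joint's range is limited). The gripper opens to 85 mm and grips with 20 to 120 N. Pads are 22 mm wide; open, the fingers measure 114 mm over their backs; the gripper's body (76 mm by 85 mm) begins 54 mm behind the grasp point. The pads swing forward as they close: fully open they stand 13 mm farther back than shut.
Start: joints at [-1.515, 0.259, 1.535, -0, 1.348, -0.203], TCP at [140.777, -531.683, 231.31] pointing down, gripper open.
Joint ranges: [-3.14, 3.14], [-0.91, 2.08], [0.19, 2.58], [-1.22, 4.36], [0.22, 2.71], [-3.12, 3.12]. Speed limits (rad/s): [2.57, 2.57, 3.14, 3.14, 3.14, 3.14].

## Interface

Orientations are given as a unit quaternion [w, x, y, z].
In Python, from rig import arm, vision, models gives the robot as it stands.
- The arm moves only by the tool drive_tool, never from a script. Its arguments are lists of equal length, an entry for each row: "claw": the gripper command: -1 is fully open, 1 is shut, values between are in proportion; "delta_pos": the shift along the tool's x, y, z in cm, a list of three; "rot": the turn, a rotation vector about the tool's x, y, z in degrees, a list of three. In form: {"claw": [claw, ...], "delta_pos": [[dx, dy, dz], ...], "rot": [[wx, wy, wz], ...]}. A call has 1 to 12 rows; each row is the pose to reach, as a shift and turn from the pose commanded when the call began, along the tool's axes at that moment; what a row does not reach only later rows make up. A row lasts 1/8 s, in which the tool goes at most 62.5 mm and 10.7 degrees, less where a joint would pass 70% of its speed; a pose out of reach is approached as far as the arm can. A call with a gripper value outside its range is refused whole. The fingers move at their own pace and stop on an object; "grip_force" is the grip in N (left out, the last holds). Time passes only in rows, so rows that repeat a pose let the fingers close. It gives the time, the measured TCP pose, the force, the opening and the grip force at its end, in the units of the state.
- arm.get_state(): the state, without advancing time (a new reading comes with each control period).
- vision.capture(name): name is "scene" or "top" or "wrist"; returns (picture, depth): 384x512x3 uint8, red, green, blue; 384x512 float32, mm along the optical axis (not along the pixel's ray), 0 where there is no reading.
- vision.get_calibration(name): a dict with "vfov" (degrees; the focal length in pixels is half the picture's height over the tangent of half this angle, whatever the lens; pixels are square), "cx", "cy" (the principal point, pixels), "dist" ([k1, k2, p1, p2, k3] as OpenCV has them; the pictures are not rectified), "T" (4x4, takes a point from camera to world coordinates). Camera axes: x right, y down, z forward; pixel columns grow to the right and rows downward; lengths in mm; the calibration is good to about 2 mm. A picture is of the moment at which its call begins: read the wrist's pose just before it. get_calibration takes no time and is no camera call; for the wrist camera it gives the pose at the moment of the call.
- arm.job_done(): hands the job in; it is judged then, once.
Trained networks look in the newest picture that a camera, given by its name, has taken for a name from the list of things; names that differ only in an ending like _2 or _b are one class to them, and where a whole thing is asked for, a point or a joint stands for the part that bears it (a point fixed in the world has none). Each returns a list of dicts, best first, with "score" (0 to 1); they miss things now and then, are a little off and sometimes report something else, mostly with a low value. They report only what shows in the picture. A call takes as long as a camera call.
- models.spot_in(camera, thing): "point" ([x, y, z] in mm, in the coordinates of the camera as it stood for that picture, good to about 4 mm: the middle of the surface that is visible of it).
- models.outline_of(camera, thing): "mask" (384x512 bool, what is visible of it).
- models.tip_of(camera, thing): "point" ([x, y, z] in mm, in the coordinates of the camera as it stood for that picture, good to about 4 mm: a listed point, or the origin of a listed thing).
The state is a dict: "time_s": time; "qpos": joint angles; "dq": joint speeds; "tau": joint torques, N m; "eef_pos": TCP position; "orientation": TCP orientation; "contact_force": force on the tool from outside, world axes, zero at the start; "ft_torque": the same for the moment, N m; "opening": opening from 0.0 (shut) to 1.0 (fully open); "gripper_force": force on a finger pad.
Only numpy, scipy, OpenCV 4.12 (cv2) and the standard library are available. Lean on these libraries where they do the work, as an engineer would, in place of code of your own. Each camera call takes 0.05 s, during which the arm holds its last target. There are 200 camera calls.

## Working session

There is one attempt and no reset: what is moved stays moved. The work goes in short steps, Python scripts to look and compute and a tool call to move; the robot and the scene stay as the last step left them, time stands still between calls to the robot, and variables do not carry over. Pictures are saved under pics/ and viewed, at most 10 in all, crops included, and the job is handed in when it is done.

Besides the shell and the picture viewer there is one more tool, called as name(argument=value, ...) on one line, values as JSON. drive_tool: Moves the arm, as the interface text tells. Its arguments: {"type":"object","properties":{"claw":{"type":"array"},"delta_pos":{"type":"array"},"rot":{"type":"array"},"grip_force":{"type":"number"}},"required":["claw","delta_pos","rot"]}

```bash
mkdir -p pics; cat > h.py <<'E'
import numpy as np,cv2
from rig import arm,vision,models
def w(cam,p):
    T=np.array(vision.get_calibration(cam)["T"]); return (T@np.r_[p,1])[:3]
E
python3 - <<'E'
from h import *
im=[]
for c in("scene","top"):
    p,d=vision.capture(c); im.append(p)
    for t in("case","left_grip","right_grip","tea_glass"):
        for r in models.tip_of(c,t)[:4]: print(c,t,round(r["score"],2),w(c,r["point"]).round())
cv2.imwrite("pics/a.png",cv2.resize(np.vstack(im)[:,:,::-1],(512,768))[:384]);cv2.imwrite("pics/b.png",im[1][:,:,::-1])
s=arm.get_state();print(s["time_s"],s["eef_pos"],s["orientation"])
E
```

```text
scene case 0.71 [573. -29.   1.]
scene left_grip 0.88 [476.  65. 217.]
scene right_grip 0.9 [ 524. -151.  240.]
top case 0.73 [576. -33.  -1.]
top left_grip 0.83 [478.  66. 217.]
top left_grip 0.66 [ 521. -152.  239.]
top right_grip 0.94 [ 521. -152.  241.]
top right_grip 0.51 [476.  66. 214.]
0.5 [ 140.75772797 -531.67815371  231.30164046] [-1.12481245e-05  9.91643912e-01  1.29005242e-01 -1.60673489e-06]
```

View pics/a.png

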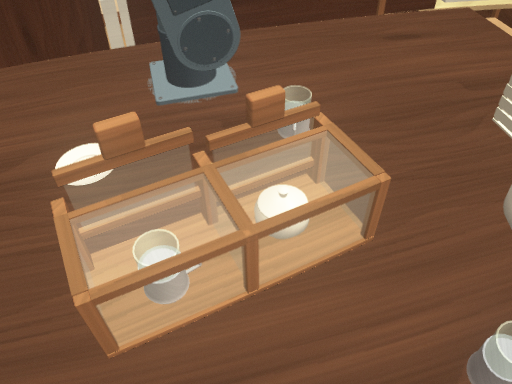

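View pics/b.png

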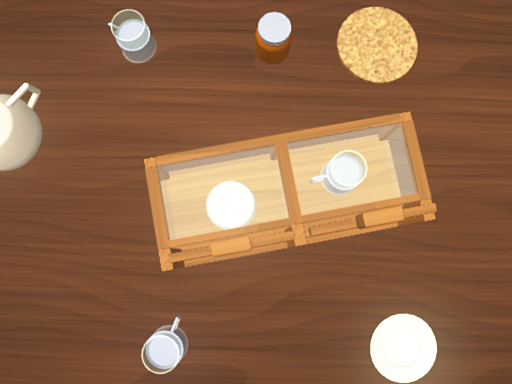

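The glass is in the right (-y) bay in both pictures: scene (165,265), top (345,172). The bowl is in the left bay: scene (283,208), top (230,205). The grip points fit the case geometry, with a yaw of about 0.206 rad. I'll raise the right sash first.

drive_tool(claw=[-1, -1, -1, -1, -1, -1, -1, -1, -1, -1, -1, -1], delta_pos=[[0, 0, -6], [46.5, -27, -10], [46.5, -27, -10], [46.5, -27, -10], [46.5, -27, -10], [46.5, -27, -10], [46.5, -27, -10], [46.5, -27, -10], [46.5, -27, -10], [46.5, -27, -10], [46.5, -27, -10], [46.5, -27, -10]], rot=[[0, 0, 0], [0, 0, -87], [0, 0, -87], [0, 0, -87], [0, 0, -87], [0, 0, -87], [0, 0, -87], [0, 0, -87], [0, 0, -87], [0, 0, -87], [0, 0, -87], [0, 0, -87]], grip_force=60)

```text
time_s: 2.0
eef_pos: [520.8, -151.9, 331.1]
orientation: [-0.0, 0.63, 0.776, -0.0]
contact_force: [-0.0, 0.8, -1.0]
opening: 1.001
gripper_force: 0.0
```

```bash
cat > m.py <<'E'
from h import *
from scipy.spatial.transform import Rotation as R
s=arm.get_state();print(s["time_s"],s["eef_pos"].round(1) if hasattr(s["eef_pos"],'round') else s["eef_pos"],s["contact_force"],s["qpos"])
q=s["orientation"];M=R.from_quat([q[1],q[2],q[3],q[0]]).as_matrix();print(M.round(3))
for c in("wrist","top","scene"):
    p,d=vision.capture(c)
    if c=="wrist": cv2.imwrite("pics/w%.1f.png"%s["time_s"],p[:,:,::-1])
    for t in("left_grip","right_grip"):
        for r in models.tip_of(c,t)[:2]:
            x=w(c,r["point"]);print(c,t,round(r["score"],2),x.round(1),"tool delta",(M.T@(x-s["eef_pos"])).round(1))
E
python3 m.py; ls pics
```

```text
2.0 [ 520.8 -151.9  331.1] [-0.01890631  0.81439755 -0.98423204] [-4.89160061e-01  1.98547340e-01  1.37247351e+00 -6.09968568e-04
  1.57109045e+00 -6.95646139e-01]
[[-0.205  0.979 -0.001]
 [ 0.979  0.205 -0.   ]
 [-0.    -0.001 -1.   ]]
wrist right_grip 0.96 [ 523.  -154.8  241.1] tool delta [-3.2  1.7 90. ]
top left_grip 0.74 [476.5  67.8 215.8] tool delta [224.2   1.8 115.3]
top right_grip 0.81 [ 522.6 -150.5  241. ] tool delta [ 1.   2.1 90.1]
scene left_grip 0.74 [476.   62.3 217.4] tool delta [2.189e+02 2.000e-01 1.136e+02]
scene right_grip 0.82 [ 526.6 -149.6  242.6] tool delta [ 1.1  6.2 88.5]
a.png
b.png
w2.0.png
```

drive_tool(claw=[-1, -1, -1, -1, 1, 1, 1, 1, 1, 1], delta_pos=[[0, 0.2, 4], [0, 0.2, 8], [0, 0.2, 10.7], [0, 0.2, 10.7], [0, 0.2, 10.7], [0, 0.2, 10.7], [0, 0.2, 10.7], [0, 0.2, 10.7], [0, 0.2, 10.7], [0, 0.2, 10.7]], rot=[[0, 0, 0], [0, 0, 0], [0, 0, 0], [0, 0, 0], [0, 0, 0], [0, 0, 0], [0, 0, 0], [0, 0, 0], [0, 0, 0], [0, 0, 0]], grip_force=60)

```text
time_s: 3.7
eef_pos: [522.3, -151.7, 224.6]
orientation: [-0.0, 0.63, 0.776, -0.001]
contact_force: [-4.7, -1.2, 1.6]
opening: 0.249
gripper_force: 63.1
```

drive_tool(claw=[1, 1, 1, 1, 1, 1], delta_pos=[[0, 0, -0.8], [0, 0, -1.6], [0, 0, -2.4], [0, 0, -3.2], [0, 0, -3.4], [0, 0, -3.4]], rot=[[0, 0, 0], [0, 0, 0], [0, 0, 0], [0, 0, 0], [0, 0, 0], [0, 0, 0]])

```text
time_s: 4.45
eef_pos: [522.3, -151.6, 258.6]
orientation: [-0.001, 0.631, 0.776, -0.001]
contact_force: [-4.8, -3.7, -3.1]
opening: 0.249
gripper_force: 62.4
```

drive_tool(claw=[1, 1, 1, 1], delta_pos=[[0, 0, -0.2], [0, 0, -0.4], [0, 0, -0.5], [0, 0, -0.5]], rot=[[0, 0, 0], [0, 0, 0], [0, 0, 0], [0, 0, 0]])

```text
time_s: 4.95
eef_pos: [522.3, -151.7, 263.2]
orientation: [-0.001, 0.631, 0.776, -0.001]
contact_force: [-4.3, -3.4, -5.7]
opening: 0.248
gripper_force: 61.9
```

drive_tool(claw=[1, 1, 1], delta_pos=[[0, 0, -0.2], [0, 0, -0.3], [0, 0, -0.3]], rot=[[0, 0, 0], [0, 0, 0], [0, 0, 0]])

```text
time_s: 5.32
eef_pos: [522.2, -151.6, 264.3]
orientation: [-0.002, 0.631, 0.776, -0.001]
contact_force: [-0.9, -4.8, -14.7]
opening: 0.249
gripper_force: 61.1
```

drive_tool(claw=[1, 1, 1], delta_pos=[[0, 0, -0.2], [0, 0, -0.2], [0, 0, -0.2]], rot=[[0, 0, 0], [0, 0, 0], [0, 0, 0]])

```text
time_s: 5.7
eef_pos: [522.1, -151.6, 264.3]
orientation: [-0.003, 0.631, 0.776, -0.001]
contact_force: [0.4, -6.6, -25.2]
opening: 0.249
gripper_force: 61.0
```

drive_tool(claw=[1, 1, -1, -1, -1, -1, -1, -1, -1], delta_pos=[[0, 0, 0.3], [0, 0, 0.3], [0, 0, 0.3], [0, 0, 0.3], [0, 0, 0.3], [0, 0, 0.3], [0, 0, -3], [0, 0, -7], [0, 0, -7]], rot=[[0, 0, 0], [0, 0, 0], [0, 0, 0], [0, 0, 0], [0, 0, 0], [0, 0, 0], [0, 0, 0], [0, 0, 0], [0, 0, 0]])

```text
time_s: 6.82
eef_pos: [524.6, -151.9, 342.1]
orientation: [0.004, 0.63, 0.776, 0.001]
contact_force: [-0.0, -1.0, -0.2]
opening: 1.0
gripper_force: 0.0
```

```bash
python3 m.py
```

```text
6.825 [ 524.6 -151.9  342.1] [-0.00229145 -0.96350372 -0.16783491] [-4.86209351e-01  1.97544688e-01  1.34794075e+00  1.40148366e-04
  1.58871888e+00 -6.92784004e-01]
[[-0.205  0.979  0.007]
 [ 0.979  0.205 -0.003]
 [-0.005  0.006 -1.   ]]
wrist right_grip 0.76 [ 520.6 -149.6  272.7] tool delta [ 3.4 -3.8 69.4]
top left_grip 0.7 [476.1  66.5 216.5] tool delta [224.3  -3.4 124.6]
top right_grip 0.72 [ 524.2 -152.4  278.2] tool delta [-0.2 -0.9 63.9]
scene left_grip 0.86 [477.   61.8 217. ] tool delta [219.5  -3.5 124.1]
scene left_grip 0.32 [ 525.8 -151.5  282.9] tool delta [ 0.4  0.9 59.2]
scene right_grip 0.79 [ 522.3 -154.3  279.1] tool delta [-1.6 -3.1 63. ]
```

The right sash is up at about 280. Next I'll press the left grip down with the fingers shut.

drive_tool(claw=[-1, 1, 1, 1, 1, 1, 1, 1, 1], delta_pos=[[5, 0, 0], [10, -0.1, 0], [15, -0.3, 0], [22, -0.3, 0], [22.2, -0.3, 0], [22.2, -0.3, 3], [22.2, -0.3, 7], [22.2, -0.3, 7], [22.2, -0.3, 7]], rot=[[0, 0, 0], [0, 0, 0], [0, 0, 0], [0, 0, 0], [0, 0, 0], [0, 0, 0], [0, 0, 0], [0, 0, 0], [0, 0, 0]])

```text
time_s: 8.4
eef_pos: [475.6, 64.8, 269.5]
orientation: [0.001, 0.631, 0.776, 0.0]
contact_force: [0.5, -0.0, -0.4]
opening: -0.002
gripper_force: 0.0
```

```bash
python3 m.py
```

```text
8.4 [475.6  64.8 269.5] [ 0.48221422 -0.0270102  -0.38563976] [-9.73326575e-02  1.05588062e-01  1.63036852e+00 -1.56690029e-04
  1.40423549e+00 -3.03088338e-01]
[[-0.204  0.979  0.001]
 [ 0.979  0.204 -0.   ]
 [-0.001  0.001 -1.   ]]
wrist left_grip 0.66 [478.9  61.4 218.7] tool delta [-4.   2.5 50.8]
top right_grip 0.88 [ 522. -153.  276.] tool delta [-222.7    0.9   -6.4]
scene left_grip 0.98 [478.5  62.9 218.4] tool delta [-2.5  2.4 51.2]
scene right_grip 0.7 [ 5.693e+02 -2.900e+01  1.000e-01] tool delta [-110.9   72.3  269.6]
```

drive_tool(claw=[1, 1, 1, 1, 1, 1, 1, 1, 1], delta_pos=[[0, 0.1, 2], [0, 0.1, 3], [0, 0.1, 3.6], [0, 0.1, 4.2], [0, 0.1, 4.8], [0, 0.1, 5.4], [0, 0.1, 6], [0, 0.1, 6.6], [0, 0.1, 6.6]], rot=[[0, 0, 0], [0, 0, 0], [0, 0, 0], [0, 0, 0], [0, 0, 0], [0, 0, 0], [0, 0, 0], [0, 0, 0], [0, 0, 0]])

```text
time_s: 9.98
eef_pos: [475.4, 65.6, 201.7]
orientation: [-0.0, 0.631, 0.776, -0.0]
contact_force: [-0.7, -1.2, -0.3]
opening: 0.001
gripper_force: 0.0
```

drive_tool(claw=[1, 1, 1], delta_pos=[[0, 0, 0.2], [0, 0, 0.4], [0, 0, 0.4]], rot=[[0, 0, 0], [0, 0, 0], [0, 0, 0]])

```text
time_s: 10.35
eef_pos: [476.0, 65.6, 200.0]
orientation: [0.001, 0.63, 0.776, 0.0]
contact_force: [-4.6, 0.3, 12.1]
opening: -0.003
gripper_force: 5.6
```

Contact with the stop at z = 200 as expected; a little more press to confirm, then retreat.

drive_tool(claw=[1, 1, 1, 1, 1, 1, 1], delta_pos=[[0, 0, 0.2], [0, 0, 0.2], [0, 0, -1], [0, 0, -6], [0, 0, -12], [0, 0, -14], [0, 0, -14]], rot=[[0, 0, 0], [0, 0, 0], [0, 0, 0], [0, 0, 0], [0, 0, 0], [0, 0, 0], [0, 0, 0]])

```text
time_s: 11.22
eef_pos: [476.6, 65.5, 340.0]
orientation: [0.002, 0.63, 0.776, 0.001]
contact_force: [-0.1, 0.5, 0.1]
opening: 0.001
gripper_force: 0.0
```

```bash
python3 m.py; python3 -c "
from h import *
p,_=vision.capture('scene');cv2.imwrite('pics/end.png',p[:,:,::-1])"
```

```text
11.225 [476.6  65.5 340. ] [-0.05432063  0.51327128  0.13660469] [-9.57626281e-02  7.64359568e-02  1.49466763e+00  1.56883606e-05
  1.56634611e+00 -3.02238295e-01]
[[-0.205  0.979  0.004]
 [ 0.979  0.205 -0.   ]
 [-0.001  0.004 -1.   ]]
wrist left_grip 0.6 [476.2  61.8 180.8] tool delta [ -3.4  -1.8 159.2]
scene left_grip 0.85 [475.   65.  180.3] tool delta [ -0.   -2.4 159.7]
scene right_grip 0.73 [ 525.  -152.1  281.2] tool delta [-222.9    2.5   59.1]
```

View pics/end.png

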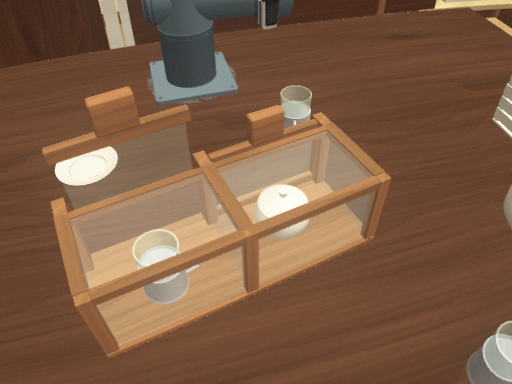

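The right sash over the tea glass is fully up, with its grip at (112,110). The left sash is fully down, with its grip at (266,125), and the arm is clear of both.

```bash
python3 -c "
from rig import arm
print(arm.job_done())"
```

```text
the job is handed in; nothing more can be done
None
```

The tea-glass (right) sash was raised all the way up first, then the sugar-bowl (left) sash was lowered all the way down; both are released, and the job was handed in at about 11 s.

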